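# Line up the sample jars by size on the packing track

## Task

Line up the four sample jars in order of size on the track's four round white seats, one jar centred on each seat: the smallest on the seat next to the upright metal stop plate, and each next one larger, with the largest at the far end from the stop. The jars are glass, so set them down gently without dropping them or knocking any over, and leave them all standing upright.

Things in the scene. Friction and masses are not known exactly. Their poses are not given: they have to be found in the camera images.
- jarA_mid (a point): Centre (half-way up, on the axis) of the smallest jar: a loose upright amber glass jar with a black screw lid, a plain straight cylinder 38 mm in diameter and 50 mm tall with lid (the lid is the top 15 mm, same diameter, shut tight). z is up. It starts standing on the bench; it can be gripped at any height, also round the lid.
- jarB_mid (a point): Centre (half-way up, on the axis) of the second smallest jar: a loose upright amber glass jar with a black screw lid, a plain straight cylinder 45 mm in diameter and 60 mm tall with lid (the lid is the top 15 mm, same diameter, shut tight). z is up. It starts standing on the bench; it can be gripped at any height, also round the lid.
- jarC_mid (a point): Centre (half-way up, on the axis) of the second largest jar: a loose upright amber glass jar with a black screw lid, a plain straight cylinder 52 mm in diameter and 70 mm tall with lid (the lid is the top 15 mm, same diameter, shut tight). z is up. It starts standing on the bench; it can be gripped at any height, also round the lid.
- jarD_mid (a point): Centre (half-way up, on the axis) of the largest jar: a loose upright amber glass jar with a black screw lid, a plain straight cylinder 59 mm in diameter and 80 mm tall with lid (the lid is the top 15 mm, same diameter, shut tight). z is up. It starts standing on the bench; it can be gripped at any height, also round the lid.
- seat1: White round seat, a flat disc 72 mm wide, 4 mm thick, fixed on the steel track, at the left end (+y side, the robot's left) of the row of four alike seats, about 95 mm apart (85 to 105). Origin: centre of its underside, on the track's top 30 mm above the bench; its upper face, where a jar stands, is 34 mm above the bench. y axis along the row, x across it.
- seat2: White round seat, a flat disc 72 mm wide, 4 mm thick, fixed on the steel track, second from the left end of the row of four alike seats, about 95 mm apart (85 to 105). Origin: centre of its underside, on the track's top 30 mm above the bench; its upper face, where a jar stands, is 34 mm above the bench. y axis along the row, x across it.
- seat3: White round seat, a flat disc 72 mm wide, 4 mm thick, fixed on the steel track, third from the left end of the row of four alike seats, about 95 mm apart (85 to 105). Origin: centre of its underside, on the track's top 30 mm above the bench; its upper face, where a jar stands, is 34 mm above the bench. y axis along the row, x across it.
- seat4: White round seat, a flat disc 72 mm wide, 4 mm thick, fixed on the steel track, at the right end (-y side) of the row of four alike seats, about 95 mm apart (85 to 105). Origin: centre of its underside, on the track's top 30 mm above the bench; its upper face, where a jar stands, is 34 mm above the bench. y axis along the row, x across it.
- stop: Upright plain metal stop plate (80 x 18 mm, 50 mm tall) across one end of the track, either end, about 70 mm from the end seat's centre; the other end has a low black roller, 15 mm tall. Origin: centre of its underside, 30 mm above the bench. The track is a level steel plate, 103 x 470 mm, lying across in front of the robot, turned up to 0.2 rad.
There are look-alikes about, which are no part of the job. Leave any blue or yellow look-alike of the part that bears jarB_mid alone. What is shaped like the part that bears jarA_mid but yellow is not meant.

How it is judged:
By the outcome, as a careful person would: the job done as asked, in the order asked, and still so for the second after the job is handed in, with the robot touching nothing.
It also fails if it takes over 109 s, if anything falls off the work surface, if the arm or the gripper's body presses on something with over 40 N, if the wrist force passes 120 N, or if a joint passes its speed limit or range.

## Robot

A 6-joint arm with a two-finger parallel gripper is mounted at the origin on the work surface. World frame = base frame: x ahead of the robot, y to its left, z up, the work surface at z = 0. Lengths are in m, angles in degrees, forces in N, time in s.
With the tool pointing down it reaches from about 0.375 to 0.9 m from the base axis. Payload 3.1 kg.
Tool frame: the origin (TCP) lies at the very end of the fingers, on their centre line; the grasp point (between the pads) lies 19 mm behind it; z points along the fingers, y is the line along which they close (so a half turn about z gives the same grasp; the last joint's range is limited). The gripper opens to 87 mm and grips with 3 to 60 N. Pads are 19 mm wide; open, the fingers measure 117 mm over their backs; the gripper's body (75 mm by 190 mm) begins 51 mm behind the grasp point.
Start: joints at [-79.097, 30.224, 82.088, -0, 67.689, -10.227], TCP at [0.225, -0.583, 0.184] pointing down, gripper open.
Joint ranges: [-176.69, 176.69], [-43.24, 126.21], [12.49, 139.97], [-82, 262], [0, 151.66], [-163.58, 163.58]. Speed limits (degrees/s): [159.86, 159.86, 180, 180, 180, 180].

## Interface

Orientations are given as a 3x3 rotation matrix whose columns are the frame's x, y, z axes.
In Python, from rig import * gives the robot as it stands.
- The arm moves only by the tool jog_arm, never from a script. Its arguments are lists of equal length, an entry for each row: "delta_pos": the shift along the world's x, y, z in cm, a list of three; "turn": the turn about the world's z in degrees; "grip": the closure, from 0 (fully open) to 1 (shut). In form: {"delta_pos": [[x, y, z], ...], "turn": [turn, ...], "grip": [grip, ...]}. A call has 1 to 12 rows; each row is the pose to reach, as a shift and turn from the pose commanded when the call began; what a row does not reach only later rows make up. A row lasts 1/8 s, in which the tool goes at most 62.5 mm and 10.7 degrees, less where a joint would pass 70% of its speed; a pose out of reach is approached as far as the arm can. A call with a gripper value outside its range is refused whole. The fingers move at their own pace and stop on an object; the grip force is fixed at half the most. Time passes only in rows, so rows that repeat a pose let the fingers close. It gives the time, the measured TCP pose, the force, the opening and the grip force at its end, in the units of the state.
- read_state(): the state, without advancing time (a new reading comes with each control period).
- capture(name): name is "side" or "top"; returns a dict with "color" (480x640x3 uint8, blue, green, red), "fovy" (degrees; the focal length in pixels is half the picture's height over the tangent of half this angle, whatever the lens; pixels are square), "cx", "cy" (the principal point, pixels), "camera_from_world" (4x4, takes a point from world to camera coordinates). Camera axes: x right, y up, looking along -z (the intrinsics and any distortion apply to the point x, -y, -z); pixel columns grow to the right and rows downward; lengths in m; the calibration is good to about 2 mm. A picture is of the moment at which its call begins. There is no depth.
- hand_in(): hands the job in; it is judged then, once.
The state is a dict: "time_s": time; "joint_positions": joint angles; "qvel": joint speeds; "tau": joint torques, N m; "position": TCP position; "tcp_rot": TCP orientation; "force": force on the tool from outside, world axes, zero at the start; "moment": the same for the moment, N m; "opening": opening from 0.0 (shut) to 1.0 (fully open); "grasp_force": force on a finger pad.
Only numpy, scipy, OpenCV 4.12 (cv2) and the standard library are available. Lean on these libraries where they do the work, as an engineer would, in place of code of your own. Each camera call takes 0.05 s, during which the arm holds its last target. There are 200 camera calls.

## Working session

There is one attempt and no reset: what is moved stays moved. The work goes in short steps, Python scripts to look and compute and a tool call to move; the robot and the scene stay as the last step left them, time stands still between calls to the robot, and variables do not carry over. Pictures are saved under pics/ and viewed, at most 14 in all, crops included, and the job is handed in when it is done.

Besides the shell and the picture viewer there is one more tool, called after ">>>" as name(argument=value, ...) on one line, values as JSON. jog_arm: Moves the arm, as the interface text tells. Its arguments: {"type":"object","properties":{"delta_pos":{"type":"array"},"turn":{"type":"array"},"grip":{"type":"array"}},"required":["delta_pos","turn","grip"]}

```bash
ls; mkdir -p pics
python3 - <<'E'
from rig import *
import cv2,numpy as np,pickle
d={}
for n in("top","side"):
    c=capture(n);d[n]=c;cv2.imwrite(f"pics/{n}0.png",c["color"]);print(n,{k:v for k,v in c.items() if k!="color"})
pickle.dump(d,open("c0.pkl","wb"))
s=read_state();print(s["time_s"],s["position"],s["tcp_rot"],s["opening"])
E
```

```text
pics
top {'fovy': 54.46932491093481, 'cx': 324.8119766349418, 'cy': 243.2171680220827, 'camera_from_world': array([[ 0.01704333, -0.99948723, -0.02710705, -0.01594083],
       [ 0.99453337,  0.01415304,  0.10345568, -0.54102623],
       [-0.10301898, -0.02872209,  0.99426462, -0.84850598],
       [ 0.        ,  0.        ,  0.        ,  1.        ]])}
side {'fovy': 47.03970915074166, 'cx': 314.4123197202719, 'cy': 236.75019896417143, 'camera_from_world': array([[-0.94715435, -0.3205786 ,  0.01131385,  0.49390851],
       [ 0.2107541 , -0.59531213,  0.77536196, -0.1886793 ],
       [-0.24182919,  0.73677189,  0.63141573, -0.859175  ],
       [ 0.        ,  0.        ,  0.        ,  1.        ]])}
0.1 [ 0.2251963  -0.5822211   0.18285341] [[ 9.32736936e-01  3.60557408e-01 -4.04972228e-04]
 [ 3.60557483e-01 -9.32734922e-01  1.96636347e-03]
 [ 3.31255175e-04 -1.98011560e-03 -9.99997985e-01]] 0.9959040671007604
```

View pics/top0.png

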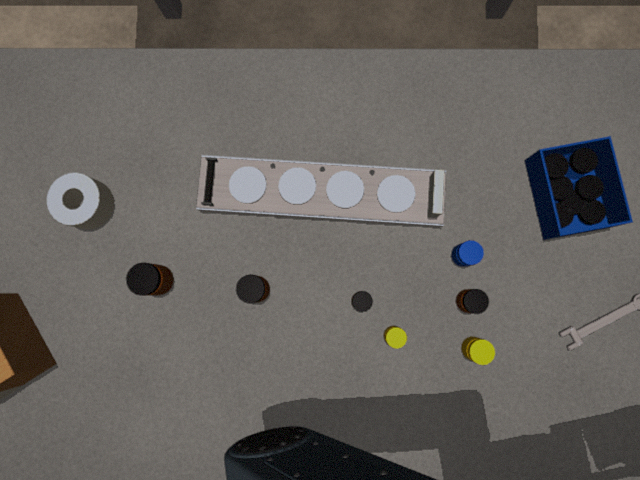

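View pics/side0.png

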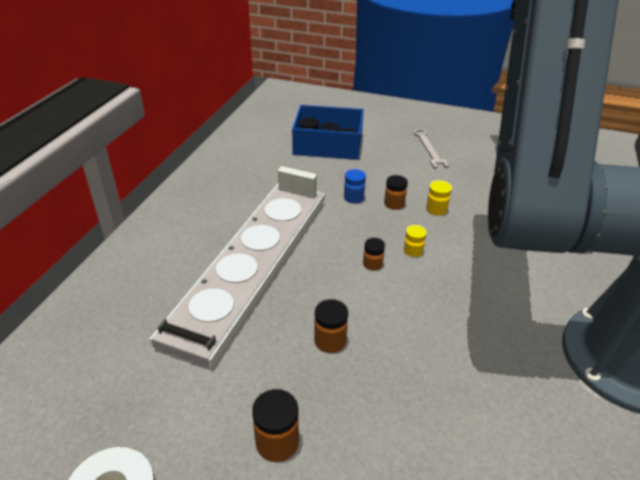

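Top view, left to right: D lid (144,279), C (251,289), A (362,301), B (475,301). The seats are at (247,184), (297,186), (345,189) and (396,194). The stop is the pale plate at (437,193) on the right (−y), and the roller is at (209,181). So A goes on seat4, B on seat3, C on seat2 and D on seat1.

Look-alikes: blue (470,253), yellow (481,351) and small yellow (396,338). The wanted jars are amber with black lids. Next I'll triangulate and check a crop.

```bash
cat > h.py <<'E'
import cv2,numpy as np
def P(c):
    f=240/np.tan(np.radians(c["fovy"]/2)); M=c["camera_from_world"][:3]
    return np.array([[f,0,c["cx"]],[0,f,c["cy"]],[0,0,1]])@np.diag([1,-1,-1])@M
def blob(c,kind,seed):
    im=c["color"].astype(int); v=im.max(2); s=v-im.min(2)
    m=(v<45)&(im[...,2]-im[...,0]<22) if kind=="lid" else (v>165)&(s<22)
    n,l,st,ce=cv2.connectedComponentsWithStats(m.astype(np.uint8),connectivity=4)
    x,y=seed; w=l[y-4:y+5,x-4:x+5].ravel(); w=w[w>0]
    k=np.bincount(w).argmax(); h=cv2.convexHull(np.argwhere(l==k)[:,::-1].astype(np.int32))
    f=np.zeros(v.shape,np.uint8); cv2.fillPoly(f,[h],1); mm=cv2.moments(f,True)
    return np.array([mm["m10"]/mm["m00"],mm["m01"]/mm["m00"]]),st[k,2:5]
def tri(a,pa,b,pb):
    X=cv2.triangulatePoints(P(a),P(b),pa.reshape(2,1),pb.reshape(2,1)).ravel();X=X[:3]/X[3]
    r=P(a)@np.r_[X,1]; return X,np.linalg.norm(r[:2]/r[2]-pa)
def onplane(c,p,z):
    M=P(c); H=M[:,[0,1,3]].copy(); H[:,2]+=M[:,2]*z
    q=np.linalg.solve(H,np.r_[p,1]); return q[:2]/q[2]
E
python3 - <<'E'
import pickle; from h import *
d=pickle.load(open("c0.pkl","rb"));t,s=d["top"],d["side"]
S={"A":("lid",(362,301),(374,245)),"B":("lid",(475,301),(397,184)),"C":("lid",(251,289),(331,312)),"D":("lid",(144,279),(275,408)),
"s1":("seat",(247,184),(211,304)),"s2":("seat",(297,186),(237,268)),"s3":("seat",(345,189),(261,237)),"s4":("seat",(396,194),(283,209))}
for k,(kind,a,b) in S.items():
    pa,sa=blob(t,kind,a);pb,sb=blob(s,kind,b);X,e=tri(t,pa,s,pb)
    print(k,pa.round(1),sa,pb.round(1),sb,X.round(4),"res",e.round(2),"plane",(onplane(t,pa,.034),onplane(s,pb,.034)) if kind=="seat" else "")
a=cv2.resize(t["color"][230:370,110:510],(800,280),interpolation=3);b=cv2.resize(s["color"][160:460,140:540],(400,300));
cv2.imwrite("pics/crop1.png",np.vstack([a,np.hstack([b,cv2.resize(t["color"][140:240,180:460],(400,300))])]))
E
```

```text
A [361.5 301.1] [ 20  20 236] [374.1 246.5] [ 19  16 245] [ 0.4345 -0.0764  0.0439] res 0.11 plane 
B [474.9 300.8] [ 25  24 493] [396.3 183.3] [ 19  14 222] [ 0.4385 -0.2785  0.0525] res 0.3 plane 
C [250.7 288.4] [ 28  28 588] [331.  314.1] [ 31  27 701] [0.454  0.1231 0.0629] res 0.05 plane 
D [143.4 278.5] [ 34  32 868] [275.  411.7] [  43   43 1515] [0.4684 0.3144 0.0731] res 0.05 plane 
s1 [246.8 184.3] [  37   36 1041] [236.5 272.2] [ 177  177 9824] [0.6195 0.1242 0.1035] res 8.97 plane (array([0.65098956, 0.14246615]), array([0.64414308, 0.05800592]))
s2 [296.6 185.2] [  38   37 1044] [236.5 272.2] [ 177  177 9824] [0.651  0.0481 0.0236] res 0.92 plane (array([0.65033916, 0.0476049 ]), array([0.64414308, 0.05800592]))
s3 [344.6 188.7] [  38   36 1059] [236.5 272.2] [ 177  177 9824] [ 0.6844 -0.0392 -0.0665] res 8.45 plane (array([ 0.64456186, -0.04321291]), array([0.64414308, 0.05800592]))
s4 [395.8 193. ] [  38   37 1072] [236.5 272.2] [ 177  177 9824] [ 0.727  -0.1526 -0.1815] res 18.96 plane (array([ 0.63740473, -0.13952328]), array([0.64414308, 0.05800592]))
```

View pics/crop1.png

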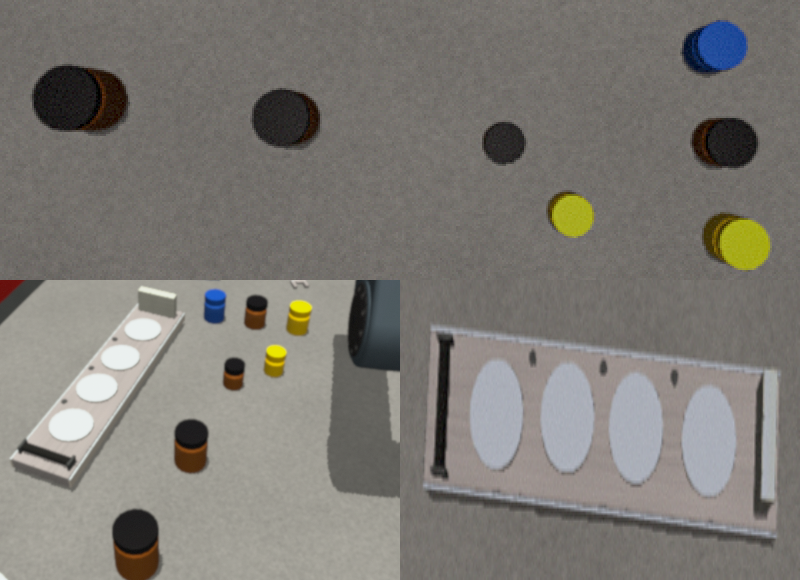

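The crop confirms four amber, black-lidded jars of increasing size, with the blue and yellow look-alikes clearly separate. The lid heights agree with the text. The seats still need a stricter mask in the side view.

```bash
sed -i 's/(v>165)&(s<22)/(v>(225 if c["cx"]<320 else 165))\&(s<22)/' h.py
python3 - <<'E'
import pickle; from h import *
d=pickle.load(open("c0.pkl","rb"));t,s=d["top"],d["side"]
S={"s1":("seat",(247,184),(211,304)),"s2":("seat",(297,186),(237,268)),"s3":("seat",(345,189),(261,237)),"s4":("seat",(396,194),(283,209))}
for k,(kind,a,b) in S.items():
    pa,sa=blob(t,kind,a);pb,sb=blob(s,kind,b);X,e=tri(t,pa,s,pb)
    print(k,pa.round(1),sa,pb.round(1),sb,X.round(4),"res",e.round(2),onplane(t,pa,.034),onplane(s,pb,.034))
for k,a,b,z in(("A",(362,301),(374,245),.0425),("B",(475,301),(397,184),.0525),("C",(251,289),(331,312),.0625),("D",(144,279),(275,408),.0725)):
    print(k,onplane(t,blob(t,"lid",a)[0],z),onplane(s,blob(s,"lid",b)[0],z))
from rig import *
st=read_state();print(st["position"],np.degrees(np.arctan2(st["tcp_rot"][1][1],st["tcp_rot"][0][1])))
E
```

```text
s1 [246.8 184.3] [  37   36 1041] [210.6 304. ] [  44   31 1064] [0.6505 0.1421 0.0358] res 0.01 [0.65098956 0.14246615] [0.6515223  0.14056247]
s2 [296.6 185.2] [  38   37 1044] [236.3 266.9] [ 41  27 844] [0.6496 0.0473 0.0355] res 0.23 [0.65033916 0.0476049 ] [0.65004306 0.04583694]
s3 [344.6 188.7] [  38   36 1059] [260.  236.5] [ 37  24 685] [ 0.6437 -0.0433  0.0358] res 0.28 [ 0.64456186 -0.04321291] [ 0.64419465 -0.04530356]
s4 [395.8 193. ] [  38   37 1072] [282.5 208.5] [ 36  20 560] [ 0.6364 -0.1395  0.0357] res 0.34 [ 0.63740473 -0.13952328] [ 0.63681743 -0.14161937]
A [ 0.43470135 -0.07642999] [ 0.43470246 -0.07809457]
B [ 0.43902757 -0.27840094] [ 0.4381416  -0.27860912]
C [0.45414098 0.12322233] [0.45406336 0.12280518]
D [0.4685154  0.31465677] [0.46853596 0.31399836]
[ 0.2251963  -0.5822211   0.18285341] -68.86552430236357
```

Seat tops measure about 35 mm and the lids match, so the plan is: A→seat4, B→seat3, C→seat2, D→seat1. B first, using the current yaw so the fingers stay clear of the blue and yellow jars.

>>> jog_arm(delta_pos=[[2, 3, 0], [5, 7, 0], [8, 11.5, 0], [11, 15.6, 0], [14, 20, 0], [17, 24, 0], [19.5, 28, 0], [21, 30, 0], [21.4, 30.4, 0], [21.4, 30.4, 0], [21.4, 30.4, 0]], turn=[0, 0, 0, 0, 0, 0, 0, 0, 0, 0, 0], grip=[0, 0, 0, 0, 0, 0, 0, 0, 0, 0, 0])

```text
time_s: 1.48
position: [0.4388, -0.28, 0.1836]
tcp_rot: [[0.933, 0.359, -0.0], [0.359, -0.933, -0.0], [-0.0, 0.0, -1.0]]
force: [0.3, -1.0, -0.9]
opening: 0.997
grasp_force: 0.0
```

>>> jog_arm(delta_pos=[[0, 0.1, -2.5], [0, 0.1, -6], [0, 0.1, -9.5], [0, 0.1, -12.5], [0, 0.1, -15], [0, 0.1, -16.3], [0, 0.1, -16.7], [0, 0.1, -16.7]], turn=[0, 0, 0, 0, 0, 0, 0, 0], grip=[0, 0, 0, 0, 0, 0, 0, 0])

```text
time_s: 2.48
position: [0.4395, -0.2785, 0.0171]
tcp_rot: [[0.933, 0.36, 0.001], [0.36, -0.933, -0.001], [0.0, 0.001, -1.0]]
force: [0.1, 0.9, -0.3]
opening: 1.001
grasp_force: 0.0
```

>>> jog_arm(delta_pos=[[0, 0, 0], [0, 0, 0], [0, 0, 0], [0, 0, 0], [0, 0, 0], [0, 0, 0], [0, 0, 0], [0, 0, 0]], turn=[0, 0, 0, 0, 0, 0, 0, 0], grip=[0.15, 0.25, 0.35, 0.4, 0.45, 0.6, 0.8, 0.8])

```text
time_s: 3.48
position: [0.4398, -0.2786, 0.0169]
tcp_rot: [[0.933, 0.361, 0.001], [0.361, -0.933, -0.001], [0.0, 0.001, -1.0]]
force: [0.3, -1.8, 1.3]
opening: 0.5
grasp_force: 30.0
```

>>> jog_arm(delta_pos=[[0, 0, 1], [0, 0, 3], [0, 0, 5.5], [0, 0, 8], [1.5, 2, 10], [4, 5, 11], [7, 8.5, 11], [10, 12, 11], [13, 15.5, 11], [16, 19, 11], [18.5, 21.5, 11], [20, 23, 11]], turn=[0, 0, 0, 0, 6, 14, 23, 32, 41, 50, 59, 66], grip=[0.8, 0.8, 0.8, 0.8, 0.8, 0.8, 0.8, 0.8, 0.8, 0.8, 0.8, 0.8])

```text
time_s: 4.97
position: [0.6392, -0.0457, 0.1266]
tcp_rot: [[0.044, 0.999, -0.002], [0.999, -0.044, 0.001], [0.001, -0.002, -1.0]]
force: [0.3, -0.3, -1.0]
opening: 0.501
grasp_force: 30.0
```

>>> jog_arm(delta_pos=[[0.3, 0.3, -0.5], [0.5, 0.5, -2], [0.5, 0.5, -3.5], [0.5, 0.5, -4.8], [0.5, 0.5, -5], [0.5, 0.5, -5]], turn=[3, 3, 3, 3, 3, 3], grip=[0.8, 0.8, 0.8, 0.8, 0.8, 0.8])

```text
time_s: 5.72
position: [0.6443, -0.0432, 0.0766]
tcp_rot: [[-0.002, 1.0, -0.0], [1.0, 0.002, 0.0], [0.0, -0.0, -1.0]]
force: [0.9, -0.8, -1.7]
opening: 0.501
grasp_force: 30.0
```

>>> jog_arm(delta_pos=[[0, 0, -0.7], [0, 0, -1.4], [0, 0, -1.9], [0, 0, -2.2], [0, 0, -2.35], [0, 0, -2.45], [0, 0, -2.45]], turn=[0, 0, 0, 0, 0, 0, 0], grip=[0.8, 0.8, 0.8, 0.8, 0.8, 0.8, 0.8])

```text
time_s: 6.6
position: [0.6444, -0.0429, 0.0523]
tcp_rot: [[-0.002, 1.0, 0.0], [1.0, 0.002, -0.0], [-0.0, 0.0, -1.0]]
force: [0.1, 0.4, -1.6]
opening: 0.5
grasp_force: 30.0
```

>>> jog_arm(delta_pos=[[0, 0, -0.05], [0, 0, -0.1], [0, 0, -0.1]], turn=[0, 0, 0], grip=[0.8, 0.8, 0.8])

```text
time_s: 6.98
position: [0.6443, -0.0429, 0.0512]
tcp_rot: [[-0.002, 1.0, -0.0], [1.0, 0.002, 0.0], [0.0, -0.0, -1.0]]
force: [0.4, 0.2, -1.6]
opening: 0.499
grasp_force: 30.0
```

No contact yet; I'll go lower in small steps.

>>> jog_arm(delta_pos=[[0, 0, -0.05], [0, 0, -0.05]], turn=[0, 0], grip=[0.8, 0.8])

```text
time_s: 7.22
position: [0.6444, -0.043, 0.0509]
tcp_rot: [[-0.002, 1.0, 0.0], [1.0, 0.002, -0.0], [-0.0, 0.0, -1.0]]
force: [-0.2, -0.8, -1.0]
opening: 0.499
grasp_force: 30.0
```

>>> jog_arm(delta_pos=[[0, 0, -0.05], [0, 0, -0.05]], turn=[0, 0], grip=[0.8, 0.8])

```text
time_s: 7.48
position: [0.6446, -0.043, 0.0508]
tcp_rot: [[-0.002, 1.0, 0.001], [1.0, 0.002, -0.0], [-0.0, 0.001, -1.0]]
force: [-1.1, -0.5, 3.1]
opening: 0.497
grasp_force: 30.0
```

Contact at +4 N, so I'll release and rise.

>>> jog_arm(delta_pos=[[0, 0, 0], [0, 0, 0], [0, 0, 0], [0, 0, 0], [0, 0, 1], [0, 0, 3], [0, 0, 6], [0, 0, 9], [0, 0, 10], [0, 0, 10]], turn=[0, 0, 0, 0, 0, 0, 0, 0, 0, 0], grip=[0.45, 0.35, 0.2, 0, 0, 0, 0, 0, 0, 0])

```text
time_s: 8.72
position: [0.6446, -0.043, 0.151]
tcp_rot: [[-0.002, 1.0, 0.001], [1.0, 0.002, -0.0], [-0.0, 0.001, -1.0]]
force: [-0.4, 0.0, -0.2]
opening: 1.002
grasp_force: 0.0
```

>>> jog_arm(delta_pos=[[-3, -0.5, 0], [-7, -1.2, 0], [-11, -1.9, 0], [-15, -2.5, 0], [-18.5, -3, 0], [-20.5, -3.3, 0], [-21, -3.4, 0], [-21, -3.4, 0], [-21, -3.4, 0]], turn=[0, 0, 0, 0, 0, 0, 0, 0, 0], grip=[0, 0, 0, 0, 0, 0, 0, 0, 0])

```text
time_s: 9.85
position: [0.4354, -0.0771, 0.1501]
tcp_rot: [[-0.002, 1.0, 0.001], [1.0, 0.002, -0.0], [-0.0, 0.001, -1.0]]
force: [0.6, -0.6, -0.7]
opening: 1.0
grasp_force: 0.0
```

```bash
cat > chk.py <<'E'
import sys; from rig import *; from h import *
t=capture("top");s=capture("side");i=sys.argv[1]
cv2.imwrite(f"pics/k{i}.png",np.hstack([cv2.resize(t["color"][130:330,180:460],(420,300)),cv2.resize(s["color"][130:380,130:450],(380,300))]))
for j in range(2,len(sys.argv),5):
    n,a,b,c,d=sys.argv[j:j+5]
    try:
        pa,sa=blob(t,"lid",(int(a),int(b)));pb,sb=blob(s,"lid",(int(c),int(d)));print(n,sa,sb,tri(t,pa,s,pb))
    except Exception as e: print(n,e)
E
python3 chk.py 1 B 344 180 256 200
```

```text
B attempt to get argmax of an empty sequence
```

View pics/k1.png

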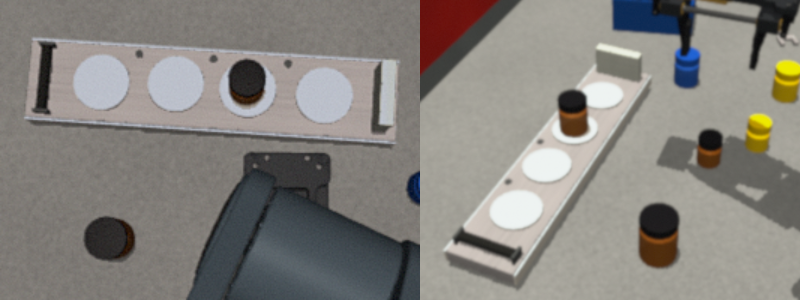

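B stands upright on seat 3 (top-view lid near (344,183), side near (258,213)). Next is A: descend and grip.

```bash
python3 chk.py 2 B 344 183 258 213
```

```text
B [ 23  25 422] [ 22  18 317] (array([ 0.64443707, -0.04170138,  0.08716615]), np.float64(0.02815527116266828))
```

>>> jog_arm(delta_pos=[[0, 0, -2.5], [0, 0, -6], [0, 0, -9], [0, 0, -11.5], [0, 0, -13], [0, 0, -13.4], [0, 0, -13.4]], turn=[0, 0, 0, 0, 0, 0, 0], grip=[0, 0, 0, 0, 0, 0, 0])

```text
time_s: 10.92
position: [0.4346, -0.077, 0.0163]
tcp_rot: [[-0.002, 1.0, 0.0], [1.0, 0.002, -0.0], [-0.0, 0.0, -1.0]]
force: [-0.3, 0.2, 0.7]
opening: 0.999
grasp_force: 0.0
```

>>> jog_arm(delta_pos=[[0, 0, 0], [0, 0, 0], [0, 0, 0], [0, 0, 0], [0, 0, 0], [0, 0, 0], [0, 0, 0], [0, 0, 0]], turn=[0, 0, 0, 0, 0, 0, 0, 0], grip=[0.2, 0.35, 0.43, 0.48, 0.52, 0.65, 0.8, 0.8])

```text
time_s: 11.92
position: [0.4343, -0.0769, 0.0162]
tcp_rot: [[-0.002, 1.0, -0.0], [1.0, 0.002, 0.0], [0.0, -0.0, -1.0]]
force: [-0.1, -0.2, -0.1]
opening: 0.247
grasp_force: 0.0
```

The fingers closed past 38 mm without gripping anything, so I need to look.

Run:
```python
from rig import *; from h import *
s=capture("side")["color"];t=capture("top")["color"]
cv2.imwrite("pics/a3.png",np.hstack([cv2.resize(s[150:350,280:480],(400,400)),cv2.resize(t[220:420,290:490],(400,400))]))
print(read_state()["opening"],read_state()["grasp_force"])
c=P(capture("side"))@np.array([.4343,-.0769,.0162,1]);print(c/c[2])
```

```text
0.21816690380676412 0.0
[373.01133717 257.92560487   1.        ]
```

View pics/a3.png

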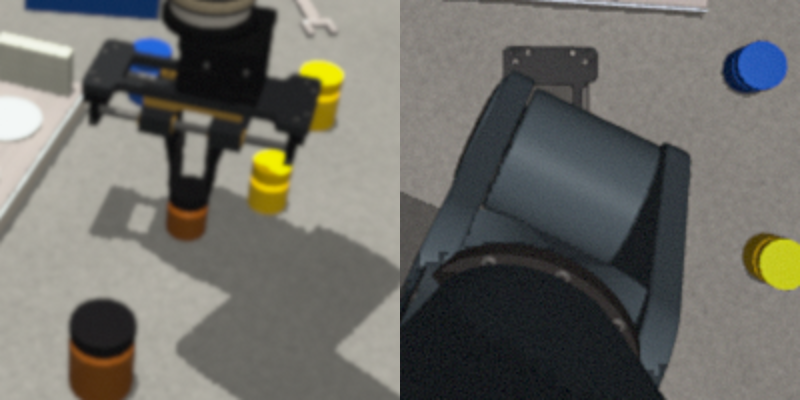

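Run:
```python
from rig import *; from h import *
s=capture("side");st=read_state();print(st["position"],st["opening"],st["joint_positions"])
im=s["color"].astype(int)
m=((im[...,2]-im[...,0]>35)&(im[...,1]<110)).astype(np.uint8)
n,l,q,ce=cv2.connectedComponentsWithStats(m[225:285,350:400]);print(q,ce)
for X in([.4345,-.0768,0],[.4345,-.0768,.05],[.4345,-.0578,0],[.4345,-.05,.05]):
    c=P(s)@np.r_[X,1];print(X,(c/c[2])[:2])
import pickle
im=pickle.load(open("c0.pkl","rb"))["side"]["color"].astype(int)
m=((im[...,2]-im[...,0]>35)&(im[...,1]<110)).astype(np.uint8)
n,l,q,ce=cv2.connectedComponentsWithStats(m[225:285,350:400]);print(q,ce)
cv2.imwrite("pics/a4.png",cv2.resize(s["color"][190:290,320:440],(720,600),interpolation=2))
```

```text
[ 0.43433452 -0.07694685  0.01624775] 0.20675497597806008 [-2.46206913e+01  3.46586285e+01  1.15994497e+02 -1.20875330e-03
  2.93462500e+01 -2.47521634e+01]
[[   0    0   50   60 2713]
 [  13   26   21   19  287]] [[24.6866937  28.84408404]
 [22.73519164 35.70034843]]
[0.4345, -0.0768, 0] [372.20696516 264.50853279]
[0.4345, -0.0768, 0.05] [374.36672185 243.78410514]
[0.4345, -0.0578, 0] [369.67450811 271.08942541]
[0.4345, -0.05, 0.05] [370.70111754 253.00184009]
[[   0    0   50   60 2725]
 [  14   26   20   19  275]] [[24.67743119 28.88366972]
 [22.74181818 35.60727273]]
```

View pics/a4.png

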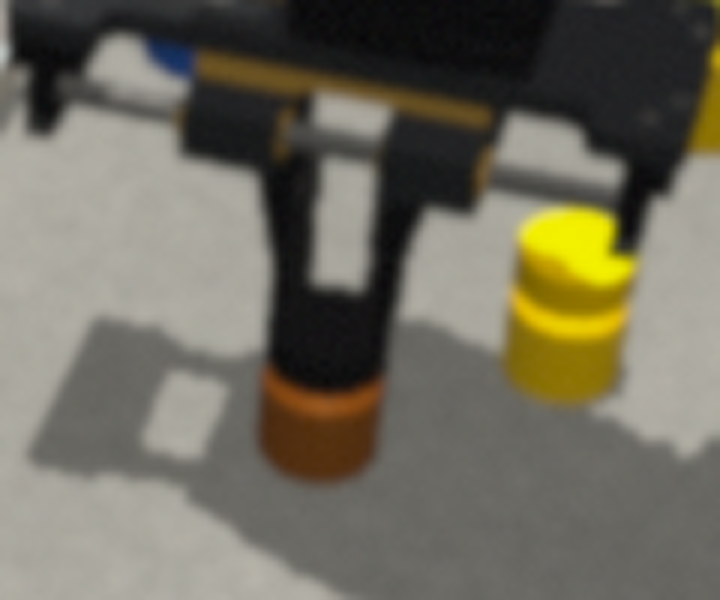

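>>> jog_arm(delta_pos=[[0, 0, 0], [0, 0, 0], [0, 0, 0], [0, 0, 0], [0, 0, 0], [0, 0, 0]], turn=[0, 0, 0, 0, 0, 0], grip=[0.6, 0.4, 0.2, 0, 0, 0])

```text
time_s: 12.88
position: [0.4344, -0.077, 0.0163]
tcp_rot: [[-0.002, 1.0, 0.0], [1.0, 0.002, -0.0], [-0.0, 0.0, -1.0]]
force: [1.1, 0.0, 0.3]
opening: 0.806
grasp_force: 0.0
```

Run:
```python
from rig import *; from h import *
s=capture("side");st=read_state();print(st["position"],st["opening"])
def pr(X):
    c=P(s)@np.r_[X,1];return (c/c[2])[:2]
im=cv2.resize(s["color"][170:290,310:454],(720,600),interpolation=2)
for y in(-.0769,-.106):
    for dx in(-.0435,.0435):
        for z in(.0162,.035,.054):
            u=(pr([.4345+dx,y,z])-[310,170])*5
            cv2.circle(im,tuple(u.astype(int)),4,(0,255,0) if y>-.1 else (255,0,255),-1)
cv2.imwrite("pics/a5.png",im)
```

```text
[ 0.43436257 -0.0769473   0.0162507 ] 0.8479713556580966
```

View pics/a5.png

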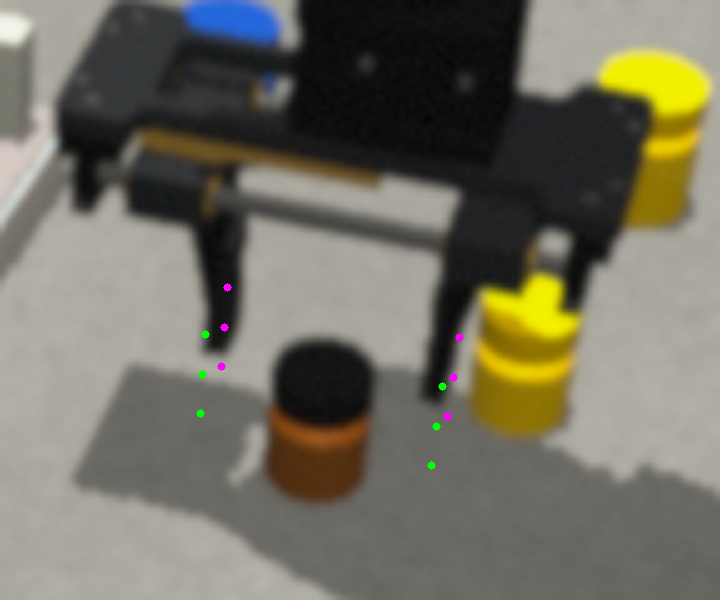

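The fingertips sit at about crop (215,345) and (435,400), well above the projected green points. The true tip height is therefore roughly 33 mm above the reading, and the fingers closed just over A's lid. B's xy agreed with the readings, so only z is offset. A has not moved, so I'll descend with a check.

>>> jog_arm(delta_pos=[[0, 0, -0.4], [0, 0, -0.9], [0, 0, -1.4], [0, 0, -1.8], [0, 0, -2], [0, 0, -2]], turn=[0, 0, 0, 0, 0, 0], grip=[0, 0, 0, 0, 0, 0])

```text
time_s: 13.68
position: [0.4342, -0.0769, -0.0039]
tcp_rot: [[-0.002, 1.0, -0.0], [1.0, 0.002, 0.0], [0.0, -0.0, -1.0]]
force: [-0.1, -1.2, -0.8]
opening: 0.999
grasp_force: 0.0
```

Run:
```python
from rig import *; from h import *
s=capture("side");st=read_state();print(st["position"],st["opening"],st["force"])
def pr(X):
    c=P(s)@np.r_[X,1];return (c/c[2])[:2]
im=cv2.resize(s["color"][170:290,310:454],(720,600),interpolation=2)
for dx in(-.0435,.0435):
    for z in(.01,.02,.03,.04):
        u=(pr([.4345+dx,-.0769,z])-[310,170])*5
        cv2.circle(im,tuple(u.astype(int)),3,(0,255,0),-1)
cv2.imwrite("pics/a6.png",im)
```

```text
[ 0.43430426 -0.07692523 -0.00381437] 0.9967133687010382 [ 0.34703665 -0.50430037  0.92314543]
```

View pics/a6.png

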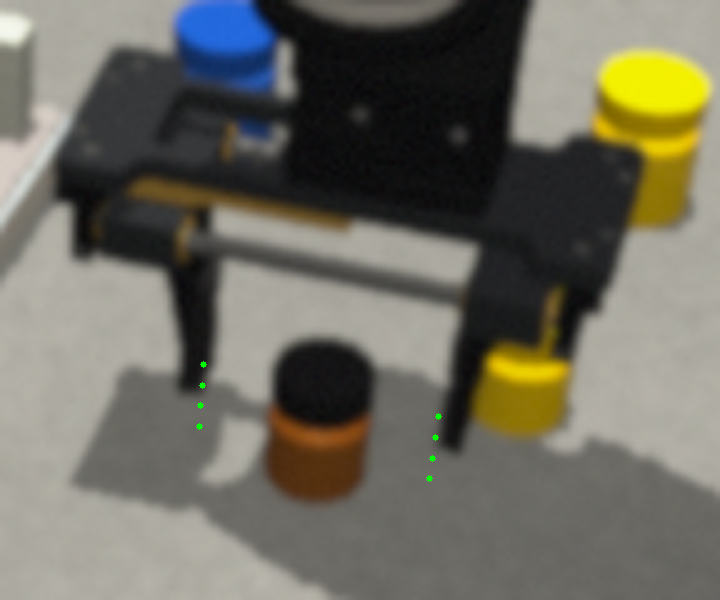

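State z is −0.004 with no contact and tips at about z 0.029, which confirms the +33 mm offset. Lowering 1.3 cm more and gripping A.

>>> jog_arm(delta_pos=[[0, 0, -0.4], [0, 0, -0.8], [0, 0, -1.2], [0, 0, -1.3], [0, 0, -1.3], [0, 0, -1.3], [0, 0, -1.3], [0, 0, -1.3], [0, 0, -1.3], [0, 0, -1.3], [0, 0, -1.3]], turn=[0, 0, 0, 0, 0, 0, 0, 0, 0, 0, 0], grip=[0, 0, 0, 0, 0.2, 0.35, 0.45, 0.52, 0.65, 0.8, 0.8])

```text
time_s: 15.1
position: [0.4345, -0.077, -0.0167]
tcp_rot: [[-0.002, 1.0, 0.0], [1.0, 0.002, -0.0], [-0.0, 0.0, -1.0]]
force: [0.0, -0.6, 0.1]
opening: 0.429
grasp_force: 30.0
```

>>> jog_arm(delta_pos=[[0, 0, 1], [0, 0, 3], [0, -0.5, 5.5], [0.5, -2, 8], [2, -4, 9], [5, -5.5, 9], [8.5, -6.3, 9], [12, -6.3, 9], [15.5, -6.3, 9], [18.5, -6.3, 8], [20, -6.3, 6.5], [20.3, -6.3, 5.5]], turn=[0, 0, 0, 0, 0, 0, 0, 0, 0, 0, 0, 0], grip=[0.8, 0.8, 0.8, 0.8, 0.8, 0.8, 0.8, 0.8, 0.8, 0.8, 0.8, 0.8])

```text
time_s: 16.6
position: [0.6365, -0.1395, 0.037]
tcp_rot: [[-0.003, 1.0, -0.002], [1.0, 0.003, 0.001], [0.001, -0.002, -1.0]]
force: [-0.5, 0.4, -1.5]
opening: 0.429
grasp_force: 30.0
```

>>> jog_arm(delta_pos=[[0, 0, -0.6], [0, 0, -1.1], [0, 0, -1.5], [0, 0, -1.7], [0, 0, -1.8], [0, 0, -1.8]], turn=[0, 0, 0, 0, 0, 0], grip=[0.8, 0.8, 0.8, 0.8, 0.8, 0.8])

```text
time_s: 17.35
position: [0.6374, -0.14, 0.0204]
tcp_rot: [[-0.002, 1.0, 0.0], [1.0, 0.002, -0.0], [-0.0, 0.0, -1.0]]
force: [-0.8, 0.3, -0.6]
opening: 0.431
grasp_force: 30.0
```

>>> jog_arm(delta_pos=[[0, 0, -0.1], [0, 0, -0.2], [0, 0, -0.25], [0, 0, -0.25]], turn=[0, 0, 0, 0], grip=[0.8, 0.8, 0.8, 0.8])

```text
time_s: 17.85
position: [0.6373, -0.1399, 0.0177]
tcp_rot: [[-0.002, 1.0, -0.0], [1.0, 0.002, 0.0], [0.0, -0.0, -1.0]]
force: [-0.6, -0.3, -0.7]
opening: 0.425
grasp_force: 30.0
```

>>> jog_arm(delta_pos=[[0, 0, -0.05], [0, 0, -0.08], [0, 0, -0.08]], turn=[0, 0, 0], grip=[0.8, 0.8, 0.8])

```text
time_s: 18.23
position: [0.6374, -0.14, 0.0173]
tcp_rot: [[-0.002, 1.0, 0.0], [1.0, 0.002, -0.0], [-0.0, 0.0, -1.0]]
force: [-1.1, -0.3, 1.7]
opening: 0.43
grasp_force: 30.0
```

>>> jog_arm(delta_pos=[[0, 0, 0], [0, 0, 0], [0, 0, 0], [0, 0, 0], [0, 0, 1], [0, 0, 3], [0, 0, 6], [0, 0, 9], [0, 0, 11], [0, 0, 11]], turn=[0, 0, 0, 0, 0, 0, 0, 0, 0, 0], grip=[0.5, 0.4, 0.2, 0, 0, 0, 0, 0, 0, 0])

```text
time_s: 19.48
position: [0.6394, -0.1407, 0.1306]
tcp_rot: [[-0.002, 1.0, 0.006], [1.0, 0.002, -0.003], [-0.003, 0.006, -1.0]]
force: [-0.2, 0.2, -0.6]
opening: 0.999
grasp_force: 0.0
```

>>> jog_arm(delta_pos=[[-2, 2.5, 0], [-5, 6.5, 0], [-8, 11, 0], [-11, 15.5, 0], [-14, 20, 0], [-16.5, 23.5, 0], [-18, 25.7, 0], [-18.3, 26.3, 0], [-18.3, 26.3, 0], [-18.3, 26.3, 0]], turn=[0, 0, 0, 0, 0, 0, 0, 0, 0, 0], grip=[0, 0, 0, 0, 0, 0, 0, 0, 0, 0])

```text
time_s: 20.72
position: [0.4555, 0.1223, 0.127]
tcp_rot: [[-0.001, 1.0, 0.001], [1.0, 0.001, -0.0], [-0.0, 0.001, -1.0]]
force: [0.7, 0.3, -0.8]
opening: 0.998
grasp_force: 0.0
```

```bash
python3 chk.py 7 A 396 190 281 190 B 344 183 258 213
```

```text
A [ 22  20 291] [ 164  129 6040] (array([ 0.57763552, -0.14994226,  0.05865874]), np.float64(34.392153649639454))
B [ 23  25 385] [ 164  129 6040] (array([ 0.55787404, -0.04903339,  0.13925052]), np.float64(44.58126650798174))
```

View pics/k7.png

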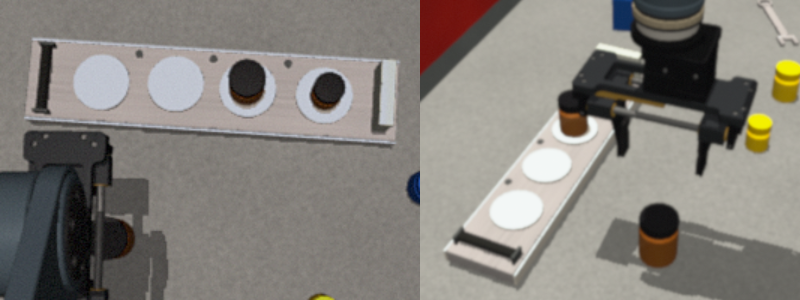

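A and B stand on seats 4 and 3. Now C.

>>> jog_arm(delta_pos=[[0, 0.1, -2.5], [0, 0.1, -6], [0, 0.1, -9], [0, 0.1, -11.5], [0, 0.1, -13], [0, 0.1, -13.6], [0, 0.1, -13.6]], turn=[0, 0, 0, 0, 0, 0, 0], grip=[0, 0, 0, 0, 0, 0, 0])

```text
time_s: 21.7
position: [0.4546, 0.1239, -0.009]
tcp_rot: [[-0.002, 1.0, 0.0], [1.0, 0.002, -0.0], [-0.0, 0.0, -1.0]]
force: [0.1, -0.7, -0.4]
opening: 0.998
grasp_force: 0.0
```

>>> jog_arm(delta_pos=[[0, 0, 0], [0, 0, 0], [0, 0, 0], [0, 0, 0], [0, 0, 0], [0, 0, 0], [0, 0, 0]], turn=[0, 0, 0, 0, 0, 0, 0], grip=[0.15, 0.25, 0.32, 0.37, 0.45, 0.8, 0.8])

```text
time_s: 22.58
position: [0.4549, 0.1241, -0.0089]
tcp_rot: [[-0.002, 1.0, 0.001], [1.0, 0.002, 0.0], [0.0, 0.001, -1.0]]
force: [0.7, 0.4, 1.7]
opening: 0.593
grasp_force: 30.0
```

>>> jog_arm(delta_pos=[[0, 0, 1], [0, 0, 3], [0, -0.5, 5.5], [0.5, -2, 8], [2, -4, 9], [5, -6, 9], [8.5, -7.6, 9], [12, -7.6, 9], [15.5, -7.6, 9], [18, -7.6, 8], [19.3, -7.6, 6.5], [19.5, -7.6, 5.5]], turn=[0, 0, 0, 0, 0, 0, 0, 0, 0, 0, 0, 0], grip=[0.8, 0.8, 0.8, 0.8, 0.8, 0.8, 0.8, 0.8, 0.8, 0.8, 0.8, 0.8])

```text
time_s: 24.08
position: [0.6481, 0.0482, 0.0443]
tcp_rot: [[-0.002, 1.0, -0.003], [1.0, 0.002, 0.0], [0.0, -0.003, -1.0]]
force: [-0.6, -0.1, -2.7]
opening: 0.594
grasp_force: 30.0
```

>>> jog_arm(delta_pos=[[0, 0, -0.6], [0, 0, -1.1], [0, 0, -1.5], [0, 0, -1.7], [0, 0, -1.8], [0, 0, -1.8]], turn=[0, 0, 0, 0, 0, 0], grip=[0.8, 0.8, 0.8, 0.8, 0.8, 0.8])

```text
time_s: 24.82
position: [0.6494, 0.0481, 0.0281]
tcp_rot: [[-0.002, 1.0, 0.0], [1.0, 0.002, -0.0], [-0.0, 0.0, -1.0]]
force: [0.1, 0.9, -2.0]
opening: 0.594
grasp_force: 30.0
```

>>> jog_arm(delta_pos=[[0, 0, -0.1], [0, 0, -0.2], [0, 0, -0.25], [0, 0, -0.25]], turn=[0, 0, 0, 0], grip=[0.8, 0.8, 0.8, 0.8])

```text
time_s: 25.32
position: [0.6493, 0.0481, 0.0254]
tcp_rot: [[-0.002, 1.0, -0.0], [1.0, 0.002, 0.0], [0.0, -0.0, -1.0]]
force: [0.2, -0.6, -1.9]
opening: 0.594
grasp_force: 30.0
```

>>> jog_arm(delta_pos=[[0, 0, -0.05], [0, 0, -0.08], [0, 0, -0.08]], turn=[0, 0, 0], grip=[0.8, 0.8, 0.8])

```text
time_s: 25.7
position: [0.6494, 0.0481, 0.0251]
tcp_rot: [[-0.002, 1.0, 0.0], [1.0, 0.002, -0.0], [-0.0, 0.0, -1.0]]
force: [-0.6, 0.0, 1.5]
opening: 0.587
grasp_force: 30.0
```

>>> jog_arm(delta_pos=[[0, 0, 0], [0, 0, 0], [0, 0, 0], [0, 0, 0], [0, 0, 1], [0, 0, 3], [0, 0, 6], [0, 0, 9], [0, 0, 11], [0, 0, 11]], turn=[0, 0, 0, 0, 0, 0, 0, 0, 0, 0], grip=[0.35, 0.25, 0.1, 0, 0, 0, 0, 0, 0, 0])

```text
time_s: 26.95
position: [0.6514, 0.0479, 0.1383]
tcp_rot: [[-0.002, 1.0, 0.007], [1.0, 0.002, -0.001], [-0.001, 0.007, -1.0]]
force: [-0.4, -0.4, -0.6]
opening: 1.0
grasp_force: 0.0
```

>>> jog_arm(delta_pos=[[-2, 2.5, 0], [-5, 6.5, 0], [-8, 11, 0], [-11, 15.5, 0], [-14, 20, 0], [-16.5, 23.7, 0], [-17.8, 26, 0], [-18.1, 26.6, 0], [-18.1, 26.6, 0], [-18.1, 26.6, 0]], turn=[0, 0, 0, 0, 0, 0, 0, 0, 0, 0], grip=[0, 0, 0, 0, 0, 0, 0, 0, 0, 0])

```text
time_s: 28.2
position: [0.4691, 0.3131, 0.1345]
tcp_rot: [[-0.001, 1.0, 0.0], [1.0, 0.001, -0.0], [-0.0, 0.0, -1.0]]
force: [-0.5, -0.5, -0.1]
opening: 0.999
grasp_force: 0.0
```

```bash
python3 chk.py 8 C 297 178 234 235
```

```text
C attempt to get argmax of an empty sequence
```

>>> jog_arm(delta_pos=[[0, 0.1, -2.5], [0, 0.1, -6], [0, 0.1, -9], [0, 0.1, -11.5], [0, 0.1, -13], [0, 0.1, -13.5], [0, 0.1, -13.5]], turn=[0, 0, 0, 0, 0, 0, 0], grip=[0, 0, 0, 0, 0, 0, 0])

```text
time_s: 29.18
position: [0.4688, 0.315, -0.0001]
tcp_rot: [[-0.002, 1.0, 0.001], [1.0, 0.002, 0.0], [0.0, 0.001, -1.0]]
force: [-0.7, -0.0, -0.1]
opening: 0.999
grasp_force: 0.0
```

>>> jog_arm(delta_pos=[[0, 0, 0], [0, 0, 0], [0, 0, 0], [0, 0, 0], [0, 0, 0], [0, 0, 0], [0, 0, 0]], turn=[0, 0, 0, 0, 0, 0, 0], grip=[0.12, 0.2, 0.26, 0.3, 0.35, 0.8, 0.8])

```text
time_s: 30.05
position: [0.4693, 0.3153, -0.0001]
tcp_rot: [[-0.002, 1.0, 0.002], [1.0, 0.002, 0.001], [0.001, 0.002, -1.0]]
force: [1.8, 0.3, 0.8]
opening: 0.671
grasp_force: 30.0
```

>>> jog_arm(delta_pos=[[0, 0, 1], [0, 0, 3], [0, -1, 5.5], [0.5, -3.5, 8], [2, -7, 9], [4, -10.5, 9], [6.5, -14, 9], [9.5, -16.5, 9], [12.5, -17.3, 9], [15.5, -17.3, 8], [17.6, -17.3, 6.5], [18.2, -17.3, 5.5]], turn=[0, 0, 0, 0, 0, 0, 0, 0, 0, 0, 0, 0], grip=[0.8, 0.8, 0.8, 0.8, 0.8, 0.8, 0.8, 0.8, 0.8, 0.8, 0.8, 0.8])

```text
time_s: 31.55
position: [0.65, 0.1419, 0.0536]
tcp_rot: [[-0.002, 1.0, -0.002], [1.0, 0.002, 0.0], [0.0, -0.002, -1.0]]
force: [-0.3, -0.2, -2.2]
opening: 0.669
grasp_force: 30.0
```

>>> jog_arm(delta_pos=[[0, 0, -0.6], [0, 0, -1.1], [0, 0, -1.5], [0, 0, -1.7], [0, 0, -1.8], [0, 0, -1.8]], turn=[0, 0, 0, 0, 0, 0], grip=[0.8, 0.8, 0.8, 0.8, 0.8, 0.8])

```text
time_s: 32.3
position: [0.6504, 0.1421, 0.0368]
tcp_rot: [[-0.002, 1.0, 0.0], [1.0, 0.002, 0.0], [0.0, 0.0, -1.0]]
force: [-0.8, -0.2, -2.4]
opening: 0.671
grasp_force: 30.0
```

>>> jog_arm(delta_pos=[[0, 0.05, -0.1], [0, 0.05, -0.2], [0, 0.05, -0.25], [0, 0.05, -0.25]], turn=[0, 0, 0, 0], grip=[0.8, 0.8, 0.8, 0.8])

```text
time_s: 32.8
position: [0.6503, 0.1425, 0.0341]
tcp_rot: [[-0.002, 1.0, -0.0], [1.0, 0.002, -0.0], [-0.0, -0.0, -1.0]]
force: [-0.4, 0.7, -3.1]
opening: 0.671
grasp_force: 30.0
```

>>> jog_arm(delta_pos=[[0, 0, -0.05], [0, 0, -0.08], [0, 0, -0.08]], turn=[0, 0, 0], grip=[0.8, 0.8, 0.8])

```text
time_s: 33.17
position: [0.6504, 0.1425, 0.0339]
tcp_rot: [[-0.002, 1.0, 0.0], [1.0, 0.002, -0.0], [-0.0, 0.0, -1.0]]
force: [-0.3, 0.7, 1.8]
opening: 0.672
grasp_force: 30.0
```

Contact. I'll release, rise, back away and inspect.

>>> jog_arm(delta_pos=[[0, 0, 0], [0, 0, 0], [0, 0, 0], [0, 0, 0], [0, 0, 1], [0, 0, 3], [0, 0, 6], [0, 0, 9], [0, 0, 11], [0, 0, 11]], turn=[0, 0, 0, 0, 0, 0, 0, 0, 0, 0], grip=[0.28, 0.18, 0.08, 0, 0, 0, 0, 0, 0, 0])

```text
time_s: 34.42
position: [0.6525, 0.1427, 0.1471]
tcp_rot: [[-0.002, 1.0, 0.007], [1.0, 0.002, 0.0], [0.0, 0.007, -1.0]]
force: [-0.8, 0.2, 0.1]
opening: 0.998
grasp_force: 0.0
```

>>> jog_arm(delta_pos=[[-3, 0, 0], [-7, 0, 0], [-11, 0, 0], [-15, -1, 0], [-18.5, -5, 0], [-20, -10, 0], [-21, -15, 0], [-21, -20, 0], [-21, -25, 0], [-21, -30, 0], [-21, -34, 0], [-21, -36, 0]], turn=[0, 0, 0, 0, 0, 0, 0, 0, 0, 0, 0, 0], grip=[0, 0, 0, 0, 0, 0, 0, 0, 0, 0, 0, 0])

```text
time_s: 35.92
position: [0.4401, -0.2193, 0.1431]
tcp_rot: [[0.0, 1.0, -0.0], [1.0, -0.0, 0.0], [0.0, -0.0, -1.0]]
force: [0.5, -0.1, 0.6]
opening: 0.997
grasp_force: 0.0
```

```bash
python3 chk.py 9 A 396 190 281 190
```

```text
A [ 20  20 287] [ 17  14 195] (array([ 0.63509748, -0.13947132,  0.07856314]), np.float64(0.4677806966399075))
```

View pics/k9.png

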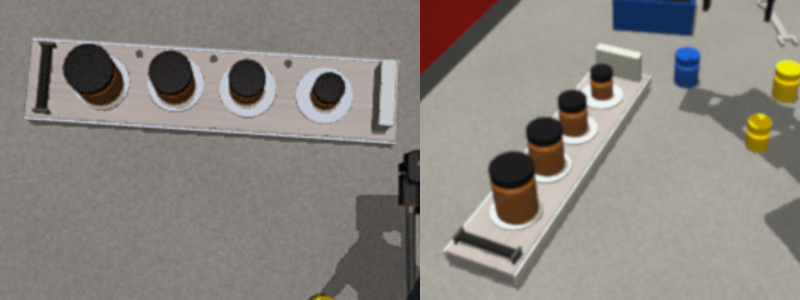

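All four stand upright in order, the smallest by the stop. Checking the centring in numbers.

```bash
python3 chk.py 10 A 398 188 283 187 B 344 183 258 210 C 295 177 235 238 D 241 175 208 270
```

```text
A [ 21  20 296] [ 17  14 196] (array([ 0.63499315, -0.1392936 ,  0.0787084 ]), np.float64(0.49058678503630554))
B [ 23  25 390] [ 22  18 317] (array([ 0.64438624, -0.04176243,  0.08730037]), np.float64(0.0634388595744325))
C [ 28  29 566] [ 29  23 528] (array([0.6475261 , 0.04759921, 0.09749813]), np.float64(0.38709321315819173))
D [ 33  33 824] [ 37  29 855] (array([0.64853156, 0.14194549, 0.10735263]), np.float64(0.2549130968380335))
```

All jars are within about 2 mm of their seat centres, so I'm handing in.

```bash
python3 -c "
from rig import *
print(hand_in())"
```

```text
the job is handed in; nothing more can be done
None
```

The job is handed in: jars A, B, C and D stand upright on seats 4, 3, 2 and 1, smallest next to the stop plate, each within about 2 mm of its seat centre, after about 36 s of the 109 s allowed.

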